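# Clear and zero the clay scale

### The arm

A 7-joint arm with a two-finger parallel gripper is mounted at the origin on the work surface. World frame = base frame: x ahead of the robot, y to its left, z up, the work surface at z = 0. Lengths are in m, angles in degrees, forces in N, time in s.
With the tool pointing down it reaches from about 0.4 to 0.9 m from the base axis. Payload 5.5 kg.
Tool frame: the origin (TCP) lies midway between the tips of the shut fingers; the grasp point (between the pads) lies 19 mm behind it; z points along the fingers, y is the line along which they close (so a half turn about z gives the same grasp; the last joint's range is limited). The gripper opens to 92 mm and grips with 3 to 60 N. Pads are 19 mm wide; open, the fingers measure 130 mm over their backs; the gripper's body (75 mm by 190 mm) begins 47 mm behind the grasp point.
Start: joints at [85.841, 28.699, -24.465, 88.831, 12.651, 65.22, -12.049], TCP at [0.214, -0.614, 0.227] pointing down, gripper open.
Joint ranges: [-164.97, 164.97], [-17.58, 116.51], [-87.97, 89.64], [11.32, 138.91], [-80.73, 260.73], [10.89, 115.49], [-147.41, 147.41]. Speed limits (degrees/s): [147.25, 147.25, 180, 180, 180, 180, 180].

### API

Orientations are given as [roll, pitch, yaw] about the fixed x, y, z axes, in that order (R = Rz(yaw) Ry(pitch) Rx(roll)).
In Python, from rig import manip gives the robot as it stands. The module is installed in compiled form; this text tells all that it offers.
- The arm moves only by the tool drive_tool, never from a script. Its argument "rows" is a list that holds one entry, the list of rows, each a list of 7 numbers: the turn, a rotation vector about the tool's x, y, z in rad, then the shift along the tool's x, y, z in m, then the finger opening in m, from 0 to 0.0918. A call has 1 to 12 rows; each row is the pose to reach, as a shift and turn from the pose commanded when the call began, along the tool's axes at that moment; what a row does not reach only later rows make up. A row lasts 1/8 s, in which the tool goes at most 62.5 mm and 10.7 degrees, less where a joint would pass 70% of its speed; a pose out of reach is approached as far as the arm can. A call with a gripper value outside its range is refused whole. The fingers move at their own pace and stop on an object; the grip force is fixed at half the most. Time passes only in rows, so rows that repeat a pose let the fingers close. It gives the time, the measured TCP pose, the force, the opening and the grip force at its end, in the units of the state.
- manip.get_state(): the state, without advancing time (a new reading comes with each control period).
- manip.grab_frame(name): name is "scene" or "top" or "wrist"; returns a dict with "image" (400x640x3 uint8, red, green, blue), "K" (3x3 intrinsics, pixels), "k1" (the pictures are not rectified: a ray, as slopes to the right and down, at radius r is drawn at 1 + k1 r^2 times it, then the intrinsics apply), "R" (3x3) and "t" (3): a world point X has camera coordinates R X + t. Camera axes: x right, y down, z forward; pixel columns grow to the right and rows downward; lengths in m; the calibration is good to about 2 mm. A picture is of the moment at which its call begins. There is no depth.
- manip.finish_job(): hands the job in; it is judged then, once.
Trained networks look in a picture, given as the dict that the camera call returned (one of the last four; its "shot" number tells which), for a name from the list of things; names that differ only in an ending like _2 or _b are one class to them, and where a whole thing is asked for, a point or a joint stands for the part that bears it (a point fixed in the world has none). Each returns a list of dicts, best first, with "conf" (0 to 1); they miss things now and then, are a little off and sometimes report something else, mostly with a low value. They report only what shows in the picture. A call takes as long as a camera call. They do not tell look-alikes from the thing itself.
- manip.trace(picture, query): "mask" (400x640 bool, what is visible of it) and "extent" ([left, top, width, height] in pixels, round what is visible of it).
The state is a dict: "time_s": time; "joint_positions": joint angles; "qd": joint speeds; "tau": joint torques, N m; "ee_pos": TCP position; "eef_rot": TCP orientation; "contact_force": force on the tool from outside, world axes, zero at the start; "wrist_torque": the same for the moment, N m; "width": finger opening in m; "finger_force": force on a finger pad.
Only numpy, scipy, OpenCV 4.12 (cv2) and the standard library are available. Lean on these libraries where they do the work, as an engineer would, in place of code of your own. Each camera call takes 0.05 s, during which the arm holds its last target. There are 200 camera calls.

### The job

Use the wooden scraper block to push the three dry clay chips off the weighing plate into the catch tray on its far side, without touching the chips with the gripper, and stand the scraper back upright on the bench. Then zero the scale with gentle key presses (under 20 N), one key at a time: the large round key, next the square key, and last the long bar key, held well down for a full second. Do not press the small round key, and leave everything else on the bench where it is.

Things in the scene. Friction and masses are not known exactly. Their poses are not given: they have to be found in the camera images.
- console: Grey key console fixed to the bench, 226 mm wide (y), up to 125 mm high; origin: a point on the bench, x away from its front. Its sloping panel telescopes square to its face, held by friction, and stands 0 to 25 mm out: not measured, feel or look for it. Four black keys 50 mm apart, 10 mm proud; from the +y end: square, small round, long bar, large round. Panel centre is 50 mm to +x of the origin
- round_in (a point): Where the large round key's top centre would be with the panel pushed fully in; the real key top is 0 to 25 mm further out along +z. z: the key's axis, square out of the panel (26 degrees from vertical, leaning towards the console's front); y along the key row; x up the slope. Key 32 mm across, at the -y end of the row.
- square_in (a point): Where the square key's top centre would be with the panel pushed fully in; the real key top is 0 to 25 mm further out along +z. z: the key's axis, square out of the panel (26 degrees from vertical, leaning towards the console's front); y along the key row; x up the slope. Key 25 x 25 mm, at the +y end of the row.
- bar_in (a point): Where the long bar key's top centre would be with the panel pushed fully in; the real key top is 0 to 25 mm further out along +z. z: the key's axis, square out of the panel (26 degrees from vertical, leaning towards the console's front); y along the key row; x up the slope. Key 42 mm (up the slope) x 16 mm, third from the +y end, 50 mm from the large round key.
- key_round (a joint): Large round key: reads 0 m when up, 0.007 when fully in; the scale takes it as pressed from 0.004 (about 5 N; the end of travel takes about 7 N); it springs back. 
- key_square (a joint): Square key: reads 0 m when up, 0.007 when fully in; the scale takes it as pressed from 0.004 (about 5 N; the end of travel takes about 7 N); it springs back. 
- key_bar (a joint): Long bar key: reads 0 m when up, 0.007 when fully in; the scale takes it as pressed from 0.004 (about 5 N; the end of travel takes about 7 N); it springs back. 
- key_small (a joint): Small round key, 18 mm across, second from the +y end: not to be pressed; same travel and spring.
- scale: Bench scale fixed to the bench: white housing with a flat steel weighing plate 170 (x) x 190 (y) x 8 mm, its top 48 mm above the bench, and a white catch tray joined to its far (+x) side. Origin: centre of the underside, below the plate's centre; z up.
- plate (a point): Centre of the weighing plate's top face; same axes as the scale. The plate ends at x = +-85 mm, y = +-95 mm.
- tray (a point): Centre of the catch tray's inner floor, 134 mm to +x of the plate's centre and 44 mm below its top; axes as the scale. Inside 98 mm (x) x 200 mm (y); far wall 45 mm and side walls 36 mm high over the bench; no wall stands above the plate.
- scraper: Pale wooden scraper block standing on the bench: blade foot 24 (x) x 125 (y) x 28 mm high, above it a grip 22 (x) x 60 (y) mm up to 77 mm height. Origin: centre of its underside, z up; grip it across x. About 150 g.
- chip1: Dry clay chip, about 22 x 20 x 10 mm, 12 g, lying on the weighing plate; origin: centre of its underside.
- chip2: Dry clay chip, about 22 x 20 x 10 mm, 12 g, lying on the weighing plate; origin: centre of its underside.
- chip3: Dry clay chip, about 22 x 20 x 10 mm, 12 g, lying on the weighing plate; origin: centre of its underside.
- bowl: Bystander: White bowl, 84 mm across, 45 mm high; origin: centre of its underside. Leave alone.
- vase: Bystander: Terracotta vase, 84 mm across, 115 mm high; origin: centre of its underside. Leave alone.
- jar: Bystander: Glass jar, 68 mm across, 90 mm high; origin: centre of its underside. Leave alone.
- mug: Bystander: Blue mug, 70 mm across, 90 mm high, handle at +y; origin: centre of its underside. Leave alone.
- knife: Bystander: Dark wooden modelling knife lying flat, 150 x 18 x 8 mm along its x; origin: centre of its underside. Leave alone.
- puck: Bystander: Terracotta disc, 70 mm across, 30 mm high; origin: centre of its underside. Leave alone.
Mind the look-alikes: they are no part of the job. Several things look just like the scraper: the one meant starts farthest from the robot's base.

How it is judged:
By the outcome, as a careful person would: the job done as asked, in the order asked, and still so for the second after the job is handed in, with the robot touching nothing.
It also fails if it takes over 72 s, if anything falls off the work surface, if the arm or the gripper's body presses on something with over 40 N, if the wrist force passes 120 N, or if a joint passes its speed limit or range.

## Working session

There is one attempt and no reset: what is moved stays moved. The work goes in short steps, Python scripts to look and compute and a tool call to move; the robot and the scene stay as the last step left them, time stands still between calls to the robot, and variables do not carry over. Pictures are saved under pics/ and viewed, at most 13 in all, crops included, and the job is handed in when it is done.

Besides the shell and the picture viewer there is one more tool, called after "Call:" as name(argument=value, ...), one argument or row to a line, values as JSON. drive_tool: Moves the arm, as the interface text tells. Its arguments: {"type":"object","properties":{"rows":{"type":"array","items":{"type":"array","items":{"type":"array","items":{"type":"number"}}}}},"required":["rows"]}

```bash
mkdir -p pics; cat > h.py <<'E'
from rig import manip
import numpy as np, cv2
from scipy.spatial.transform import Rotation as Ro
def save(f,n): cv2.imwrite(f'pics/{n}.png',f['image'][:,:,::-1])
def ray(f,u,v):
    K=f['K'];k=f['k1'];d=np.array([(u-K[0,2])/K[0,0],(v-K[1,2])/K[1,1]]);p=d.copy()
    for _ in range(30): p=d/(1+k*(p@p))
    R=np.array(f['R']);return -R.T@f['t'],R.T@np.r_[p,1]
def onz(f,u,v,z):
    o,d=ray(f,u,v);return o+d*(z-o[2])/d[2]
def tri(*obs):
    A=0;b=0
    for f,u,v in obs:
        o,d=ray(f,u,v);d/=np.linalg.norm(d);P=np.eye(3)-np.outer(d,d);A=A+P;b=b+P@o
    X=np.linalg.solve(A,b);return X,[np.linalg.norm((np.eye(3)-np.outer(d/np.linalg.norm(d),d/np.linalg.norm(d)))@(X-o)) for o,d in [ray(*q) for q in obs]]
def proj(f,X):
    c=np.array(f['R'])@X+f['t'];p=c[:2]/c[2];p=p*(1+f['k1']*(p@p));return p*[f['K'][0,0],f['K'][1,1]]+[f['K'][0,2],f['K'][1,2]]
def T():
    s=manip.get_state();return np.array(s['ee_pos']),Ro.from_euler('xyz',s['eef_rot'],degrees=True)
def to(p,yaw=None,R=None):
    "row numbers from the measured pose to world tcp p, tool rot R"
    p0,R0=T();R=R if R is not None else R0
    return np.round((R0.inv()*R).as_rotvec(),4),np.round(R0.inv().apply(np.array(p)-p0),4)
E
python3 - <<'E'
from h import *
print(manip.get_state())
for n in ['scene','top']:
    f=manip.grab_frame(n);save(f,n)
    print(n,f['K'],f['k1'],f['R'],f['t'])
    for q in ['console','scale','plate','tray','scraper','chip1','bowl','vase','jar','mug','knife','puck','key_round','key_square','key_bar','key_small']:
        for r in manip.trace(f,q)[:5]:
            ys,xs=np.nonzero(r['mask']);print(q,round(r['conf'],2),r['extent'],(xs.mean().round(1),ys.mean().round(1)) if len(xs) else '')
E
```

```text
{'time_s': 0.0, 'joint_positions': array([ 85.83986882,  28.75637299, -24.45423759,  88.89182521,
        12.65284747,  65.22134904, -12.04886651]), 'qd': array([ 0.0036166 , -0.01765985,  0.15967151,  0.03378706,  0.06895024,
       -0.07979183,  0.00825015]), 'tau': array([ 1.53058605e-03, -5.66592872e+01, -5.81623435e+00, -2.79109669e+01,
       -6.89199893e-02,  3.07867723e-02,  1.59781625e-04]), 'ee_pos': array([ 0.2139161 , -0.61303053,  0.22564913]), 'eef_rot': array([-1.79884588e+02, -2.80827010e-03,  1.92456214e+01]), 'contact_force': array([-0.05812525, -0.09845829,  0.58311028]), 'wrist_torque': array([0.04824532, 0.0328932 , 0.02021901]), 'finger_force': 0.0, 'width': 0.09138851294438043}
scene [[435.40482737   0.         314.36033632]
 [  0.         435.40482737 194.35805946]
 [  0.           0.           1.        ]] -0.10510351936382246 [[-0.85253872  0.52263022  0.00594835]
 [ 0.2867521   0.47721785 -0.83068427]
 [-0.43697936 -0.7064848  -0.55671201]] [ 0.46950646 -0.0779244   1.36963795]
console 0.85 [226.4, 137.4, 77.9, 52.5] (np.float64(262.4), np.float64(163.5))
c
[... 3639 characters left out ...]
e 0.63 [395.7, 156.1, 106.2, 70.4] (np.float64(448.9), np.float64(189.9))
puck 0.92 [372.5, 86.0, 33.0, 29.1] (np.float64(388.4), np.float64(98.8))
puck 0.47 [295.4, 119.5, 34.4, 34.2] (np.float64(309.8), np.float64(138.5))
puck 0.24 [168.0, 214.7, 11.1, 6.1] (np.float64(173.1), np.float64(220.6))
key_round 0.63 [480.8, 181.9, 11.0, 13.8] (np.float64(485.9), np.float64(188.6))
key_square 0.35 [259.7, 74.0, 45.1, 42.0] (np.float64(284.8), np.float64(93.9))
key_bar 0.59 [464.5, 181.8, 5.1, 20.7] (np.float64(464.6), np.float64(193.1))
key_small 0.72 [395.4, 153.1, 107.0, 72.3] (np.float64(448.8), np.float64(189.9))
key_small 0.63 [439.5, 194.6, 10.0, 10.3] (np.float64(444.0), np.float64(197.4))
```

View pics/top.png

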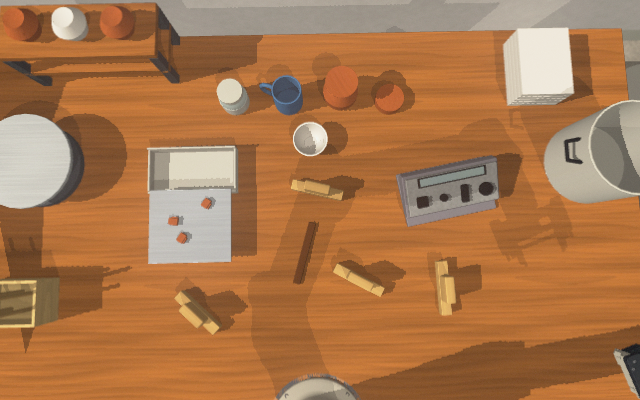

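View pics/scene.png

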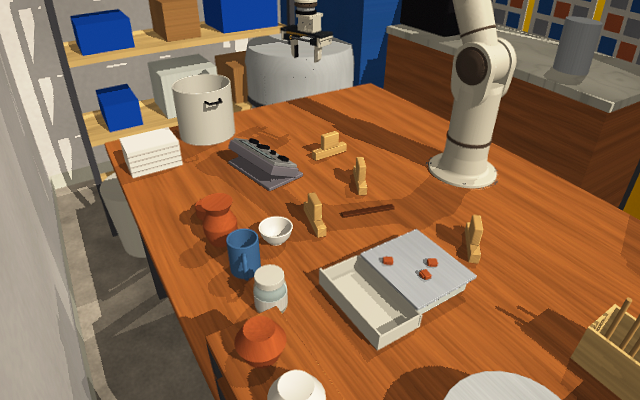

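The top view shows four look-alike scrapers at about (317,189), (196,312), (359,279) and (445,287). The base is at about (318,400). The one at (317,189), which is (315,214) in the scene view, is farthest from the base. The chips are at (207,203), (173,220) and (182,238) on the plate, and the tray is above the plate in the picture (+x). I'll check this in an enlarged crop.

```bash
python3 - <<'E'
from h import *
f=manip.grab_frame('top');g=manip.grab_frame('scene')
im=f['image'][:,:,::-1];sc=g['image'][:,:,::-1]
r=lambda a,x,y,w,h,s:cv2.resize(a[y:y+h,x:x+w],None,fx=s,fy=s,interpolation=cv2.INTER_CUBIC)
A=np.hstack([r(im,280,165,80,60,5),r(sc,290,180,80,60,5)])
B=np.hstack([r(im,390,145,120,90,10/3),r(sc,220,130,90,67.5.__int__(),400/90)[:300]])
cv2.imwrite('pics/crop1.png',np.vstack([A,B[:299]]))
print(proj(f,np.zeros(3)))
for u,v in [(317,189),(196,312),(359,279),(445,287)]:
    p=onz(f,u,v,.05);print((u,v),p.round(3),np.hypot(*p[:2]).round(3))
# scale plate corners at z=.048 (top view)
for c in [(149,190),(231,190),(231,263),(149,263)]: print('plate',onz(f,*c,.048).round(4))
for c in [(207,203),(173,220),(182,238)]: print('chip',onz(f,*c,.056).round(4))
for c in [(310,138.5),(232.6,96.7),(287,95),(340,88)]: print('by',onz(f,*c,.06).round(3))
print(tri((f,231,263),(g,475,274)))
E
```

```text
Traceback (most recent call last):
ValueError: all the input array dimensions except for the concatenation axis must match exactly, but along dimension 0, the array at index 0 has size 300 and the array at index 1 has size 298
```

```bash
python3 - <<'E'
from h import *
f=manip.grab_frame('top');g=manip.grab_frame('scene')
im=f['image'][:,:,::-1];sc=g['image'][:,:,::-1]
r=lambda a,x,y,w,h:cv2.resize(a[y:y+h,x:x+w],(400,300),interpolation=cv2.INTER_CUBIC)
cv2.imwrite('pics/crop1.png',np.vstack([np.hstack([r(im,280,165,80,60),r(sc,290,185,80,60)]),np.hstack([r(im,390,145,120,90),r(sc,220,125,96,72)])]))
print(proj(f,np.zeros(3)))
for u,v in [(317,189),(196,312),(359,279),(445,287)]:
    p=onz(f,u,v,.05);print((u,v),p.round(3),np.hypot(*p[:2]).round(3))
for c in [(149,190),(231,190),(231,263),(149,263)]: print('plate',onz(f,*c,.048).round(4))
for c in [(207,203),(173,220),(182,238)]: print('chip',onz(f,*c,.056).round(4))
for c in [(310,138.5),(232.6,96.7),(287,95),(340,88)]: print('by',onz(f,*c,.06).round(3))
print(tri((f,149,263),(g,475,274)))
E
```

```text
[316.9976501  425.79404276]
(317, 189) [ 0.545 -0.012  0.05 ] 0.545
(196, 312) [0.27  0.268 0.05 ] 0.381
(359, 279) [ 0.336 -0.103  0.05 ] 0.351
(445, 287) [ 0.313 -0.299  0.05 ] 0.433
plate [0.5513 0.3808 0.048 ]
plate [0.5472 0.1893 0.048 ]
plate [0.3784 0.1892 0.048 ]
plate [0.3825 0.3773 0.048 ]
chip [0.5171 0.2431 0.056 ]
chip [0.4795 0.3211 0.056 ]
chip [0.4378 0.2999 0.056 ]
by [0.663 0.002 0.06 ]
by [0.768 0.183 0.06 ]
by [0.769 0.055 0.06 ]
by [ 0.784 -0.071  0.06 ]
(array([0.38218011, 0.3766694 , 0.05071624]), [np.float64(0.0005454205208702068), np.float64(0.0005454205208702073)])
```

View pics/crop1.png

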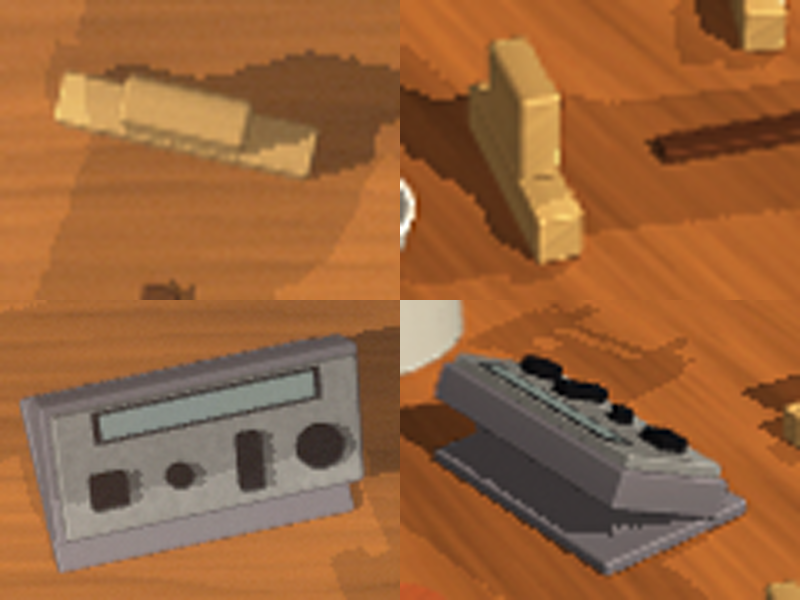

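The crop confirms it: the scraper at top (317,188) stands upright, turned about -15°, and is 0.545 m from the base against at most 0.433 m for the others. I'll move above it.

Call:
drive_tool(
  rows=[
    [[0,0,-0.09,0.043,-0.038,-0.01,0.09],[0,0,-0.18,0.086,-0.076,-0.02,0.09],[0,0,-0.27,0.128,-0.115,-0.03,0.09],[0,0,-0.36,0.171,-0.153,-0.03,0.09],[0,0,-0.45,0.213,-0.191,-0.03,0.09],[0,0,-0.54,0.256,-0.229,-0.03,0.09],[0,0,-0.63,0.3,-0.267,-0.03,0.09],[0,0,-0.72,0.341,-0.306,-0.03,0.09],[0,0,-0.81,0.384,-0.344,-0.03,0.09],[0,0,-0.9,0.426,-0.382,-0.03,0.09],[0,0,-0.977,0.47,-0.42,-0.03,0.09],[0,0,-0.977,0.511,-0.458,-0.03,0.09]],
  ],
)

```text
time_s: 3.4
ee_pos: [0.5467, -0.0115, 0.257]
eef_rot: [179.9, 0.0, 75.2]
contact_force: [0.7, -0.3, 0.8]
width: 0.09
finger_force: 0.0
```

```bash
python3 - <<'E'
from h import *
s=manip.get_state();print(s['ee_pos'],s['eef_rot'],s['time_s'])
w=manip.grab_frame('wrist');save(w,'w1')
for r in manip.trace(w,'scraper')[:3]:
    c,sz,a=cv2.minAreaRect(np.argwhere(r['mask'])[:,::-1].astype(np.float32));b=cv2.boxPoints((c,sz,a))
    print(r['conf'],c,sz,a); print([onz(w,*q,.04).round(3) for q in b],onz(w,*c,.077).round(4))
E
```

```text
[ 0.5467234  -0.01148996  0.25699826] [1.79949612e+02 2.45572162e-03 7.52296694e+01] 3.4
0.8 (181.1427001953125, 261.9014587402344) (26.008899688720703, 54.38920211791992) 19.358993530273438
[array([ 0.32 , -0.088,  0.04 ]), array([ 0.367, -0.03 ,  0.04 ]), array([ 0.391, -0.048,  0.04 ]), array([ 0.345, -0.107,  0.04 ])] [ 0.3772 -0.0542  0.077 ]
0.71 (319.5, 175.0) (106.0, 21.0) 90.0
[array([0.55 , 0.052, 0.04 ]), array([0.572, 0.046, 0.04 ]), array([ 0.542, -0.071,  0.04 ]), array([ 0.518, -0.064,  0.04 ])] [5.48e-01 3.00e-04 7.70e-02]
0.71 (3.5, 15.0) (30.0, 7.0) 90.0
[array([0.288, 0.241, 0.04 ]), array([0.295, 0.239, 0.04 ]), array([0.281, 0.215, 0.04 ]), array([0.274, 0.217, 0.04 ])] [0.3124 0.2121 0.077 ]
```

View pics/w1.png

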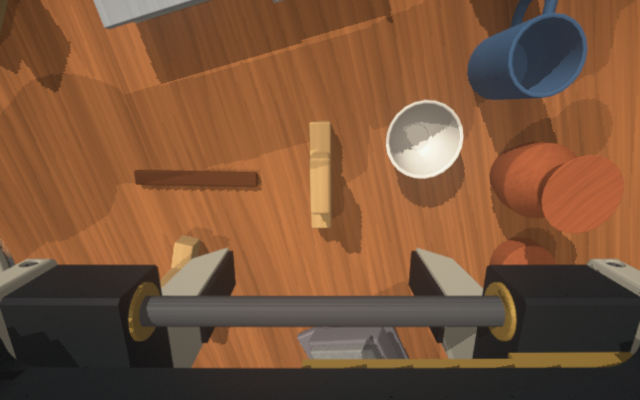

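The wrist view shows the scraper upright at columns 310-331 and rows 122-228, square to the jaws. The bowl is clear to the right at (425,139). I'll triangulate the grip top.

```bash
python3 - <<'E'
from h import *
w=manip.grab_frame('wrist');f=manip.grab_frame('top')
cv2.imwrite('pics/c2.png',cv2.resize(w['image'][110:240,260:390,::-1],(780,600)[::-1] if 0 else (600,600),interpolation=cv2.INTER_CUBIC))
print(-np.array(w['R']).T@w['t'])
print(tri((w,320.5,184),(f,317.1,187)))
# predicted model overlay: find pose by matching predicted corners
for X in [(0.545,-.012)]:
  for yaw in [-14.8]:
    R=Ro.from_euler('z',yaw,degrees=True)
    for dx,dy,z in [(-11,-30,77),(-11,30,77),(11,30,77),(11,-30,77),(-12,62.5,28),(12,62.5,28),(-12,-62.5,28),(12,-62.5,28),(-12,62.5,0),(12,62.5,0)]:
        P=R.apply([dx/1e3,dy/1e3,z/1e3])+[*X,0];print((dx,dy,z),proj(w,P).round(1),proj(f,P).round(1), ((proj(w,P)-[260,110])*600/130).round(0))
E
```

```text
[0.56622142 0.07031824 0.41575814]
(array([ 0.54821523, -0.0100441 ,  0.04344971]), [np.float64(0.002991395751136736), np.float64(0.0029913957511366867)])
(-11, -30, 77) [309.7 222.4] [328.8 195.3] [230. 519.]
(-11, 30, 77) [309.8 165.7] [303.1 189.1] [230. 257.]
(11, 30, 77) [331.8 165.9] [305.4 179.8] [331. 258.]
(11, -30, 77) [330.6 222.6] [331.  185.9] [326. 520.]
(-12, 62.5, 28) [310.4 129.5] [290.5 188.9] [233.  90.]
(12, 62.5, 28) [331.9 129.8] [292.9 179.2] [332.  91.]
(-12, -62.5, 28) [310.1 234.7] [341.6 201.1] [231. 575.]
(12, -62.5, 28) [329.8 234.9] [343.9 191.4] [322. 576.]
(-12, 62.5, 0) [311.1 128.2] [291.2 190.3] [236.  84.]
(12, 62.5, 0) [331.2 128.4] [293.6 180.8] [329.  85.]
```

View pics/c2.png

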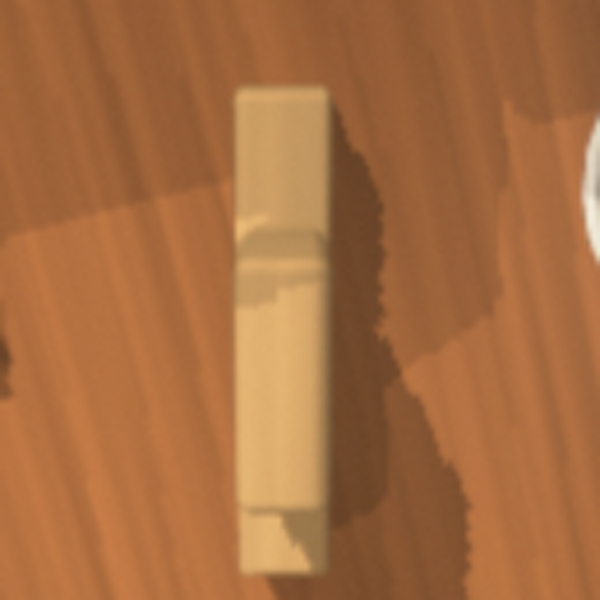

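The model overlay agrees to about 1-2 mm: scraper centre (0.545, -0.012), yaw -14.8°, top at 77 mm. Now I'll descend with the opening reduced to clear the bowl.

Call:
drive_tool(
  rows=[
    [[0,0,0,-0.001,-0.0015,0.05,0.055],[0,0,0,-0.001,-0.0015,0.1,0.055],[0,0,0,-0.001,-0.0015,0.14,0.055],[0,0,0,-0.001,-0.0015,0.17,0.055],[0,0,0,-0.001,-0.0015,0.195,0.055],[0,0,0,-0.001,-0.0015,0.217,0.055],[0,0,0,-0.001,-0.0015,0.217,0.055],[0,0,0,-0.001,-0.0015,0.217,0.01],[0,0,0,-0.001,-0.0015,0.217,0.01],[0,0,0,-0.001,-0.0015,0.217,0.01],[0,0,0,-0.001,-0.0015,0.217,0.01],[0,0,0,-0.001,-0.0015,0.217,0.01]],
  ],
)

```text
time_s: 5.1
ee_pos: [0.5445, -0.0135, 0.0402]
eef_rot: [180.0, 0.0, 75.2]
contact_force: [-0.8, -0.6, 3.9]
width: 0.0219
finger_force: 29.9
```

Call:
drive_tool(
  rows=[
    [[0,0,0,0,0,-0.04,0.01],[0,0,0,0,0,-0.09,0.01],[0,0,-0.04,0.03,-0.026,-0.12,0.01],[0,0,-0.08,0.06,-0.052,-0.12,0.01],[0,0,-0.12,0.09,-0.079,-0.12,0.01],[0,0,-0.16,0.12,-0.105,-0.12,0.01],[0,0,-0.2,0.15,-0.131,-0.12,0.01],[0,0,-0.24,0.18,-0.157,-0.12,0.01],[0,0,-0.26,0.21,-0.184,-0.12,0.01],[0,0,-0.26,0.235,-0.206,-0.12,0.01],[0,0,-0.26,0.249,-0.218,-0.12,0.01],[0,0,-0.26,0.249,-0.218,-0.12,0.01]],
  ],
)

```text
time_s: 6.6
ee_pos: [0.3955, 0.2841, 0.1596]
eef_rot: [-180.0, -0.0, 90.3]
contact_force: [-0.1, 0.0, -1.1]
width: 0.0213
finger_force: 29.9
```

```bash
python3 - <<'E'
from h import *
p,R=T();print(p,R.as_euler('xyz',degrees=True),manip.get_state()['width'])
w=manip.grab_frame('wrist');f=manip.grab_frame('top');g=manip.grab_frame('scene')
for r in manip.trace(w,'chip1')[:5]:
    ys,xs=np.nonzero(r['mask']);print('chip',r['conf'],r['extent'],onz(w,xs.mean(),ys.mean(),.053).round(4))
im=w['image'];hsv=cv2.cvtColor(im,cv2.COLOR_RGB2HSV)
a=cv2.resize(w['image'],(400,250));b=cv2.resize(f['image'][130:270,130:354],(400,250));c=cv2.resize(g['image'][180:360,280:568],(800,500))
cv2.imwrite('pics/p3.png',cv2.resize(np.vstack([w['image'][:300,:],cv2.resize(f['image'][130:270,130:354],(640,400))[:300]])[:,:,::-1],(640,600)))
E
```

```text
[0.39552563 0.28410731 0.15961591] [-1.79968395e+02 -1.25379379e-02  9.03237428e+01] 0.02126531457641209
chip 0.95 [357.4, 171.1, 34.3, 32.1] [0.4361 0.3011 0.053 ]
chip 0.69 [447.0, 238.2, 35.0, 27.6] [0.5151 0.245  0.053 ]
chip 0.67 [409.7, 146.6, 28.1, 30.6] [0.4758 0.3212 0.053 ]
```

View pics/p3.png

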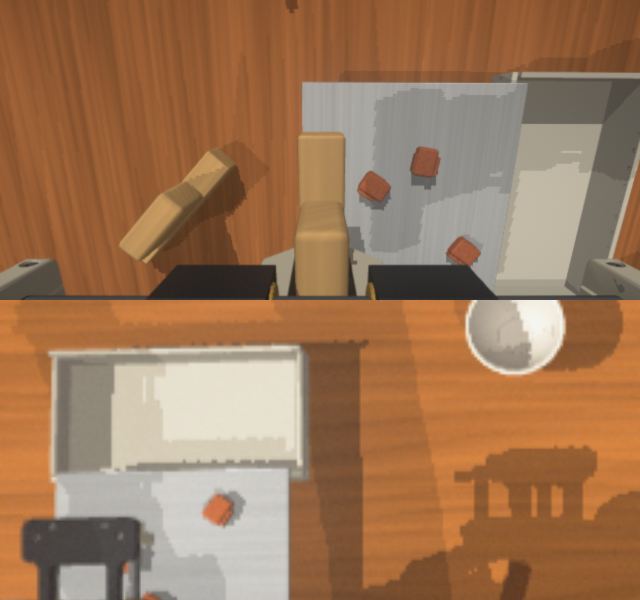

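Chips at (0.436,0.301), (0.476,0.321) and (0.515,0.245) all lie within the blade's span, and the blade will come down behind them. Next I'll lower it to just above the plate.

Call:
drive_tool(
  rows=[
    [[0,0,0,0,0,0.02,0.01],[0,0,0,0,0,0.04,0.01],[0,0,0,0,0,0.055,0.01],[0,0,0,0,0,0.063,0.01],[0,0,0,0,0,0.068,0.01],[0,0,0,0,0,0.068,0.01]],
  ],
)

```text
time_s: 7.55
ee_pos: [0.3967, 0.2831, 0.0916]
eef_rot: [-180.0, -0.0, 90.1]
contact_force: [-0.4, 0.4, -2.0]
width: 0.0218
finger_force: 29.9
```

Call:
drive_tool(
  rows=[
    [[0,0,0,0,0.01,0,0.01],[0,0,0,0,0.02,0,0.01],[0,0,0,0,0.03,0,0.01],[0,0,0,0,0.04,0,0.01],[0,0,0,0,0.05,0,0.01],[0,0,0,0,0.06,0,0.01],[0,0,0,0,0.07,0,0.01],[0,0,0,0,0.08,0,0.01],[0,0,0,0,0.09,0,0.01],[0,0,0,0,0.1,0,0.01],[0,0,0,0,0.11,0,0.01],[0,0,0,0,0.12,0,0.01]],
  ],
)

```text
time_s: 9.05
ee_pos: [0.5174, 0.2832, 0.0917]
eef_rot: [180.0, -0.0, 90.1]
contact_force: [0.0, 0.3, -2.0]
width: 0.0217
finger_force: 29.9
```

Call:
drive_tool(
  rows=[
    [[0,0,0,0,0.004,0,0.01],[0,0,0,0,0.008,0,0.01],[0,0,0,0,0.012,0,0.01],[0,0,0,0,0.016,0,0.01],[0,0,0,0,0.02,0,0.01],[0,0,0,0,0.024,0,0.01],[0,0,0,0,0.028,0,0.01],[0,0,0,0,0.033,0,0.01],[0,0,0,0,0.038,0,0.01],[0,0,0,0,0.043,0,0.01],[0,0,0,0,0.048,0,0.01],[0,0,0,0,0.048,0,0.01]],
  ],
)

```text
time_s: 10.55
ee_pos: [0.5653, 0.2831, 0.0917]
eef_rot: [180.0, -0.0, 90.1]
contact_force: [-0.2, 0.4, -1.9]
width: 0.0216
finger_force: 29.9
```

Call:
drive_tool(
  rows=[
    [[0,0,0,0,-0.005,-0.03,0.01],[0,0,0,0,-0.01,-0.07,0.01],[0,0,0,-0.03,-0.01,-0.1,0.01],[0,0,0,-0.08,-0.01,-0.1,0.01],[0,0,0,-0.13,-0.01,-0.1,0.01],[0,0,0,-0.18,-0.01,-0.1,0.01],[0,0,0,-0.18,-0.01,-0.1,0.01]],
  ],
)

```text
time_s: 11.42
ee_pos: [0.5555, 0.0968, 0.1911]
eef_rot: [-179.9, 0.2, 89.6]
contact_force: [0.3, -0.6, -2.2]
width: 0.0218
finger_force: 29.9
```

```bash
python3 - <<'E'
from h import *
p,R=T();print(p,R.as_euler('xyz',degrees=True),manip.get_state()['width'])
w=manip.grab_frame('wrist');f=manip.grab_frame('top');g=manip.grab_frame('scene')
cv2.imwrite('pics/p4.png',np.vstack([cv2.resize(g['image'][120:360,200:584],(640,400))[:380],cv2.resize(f['image'][130:270,130:354],(640,400))[:220]])[:,:,::-1])
for r in manip.trace(f,'chip1')[:5]+manip.trace(g,'chip1')[:5]: print(r['conf'],r['extent'])
E
```

```text
[0.55545689 0.09679713 0.1910624 ] [-179.94167611    0.22523373   89.63683247] 0.021784156010561575
0.48 [173.9, 173.1, 7.8, 8.1]
0.53 [371.1, 301.1, 14.1, 4.3]
0.4 [363.9, 281.1, 5.6, 10.4]
```

View pics/p4.png

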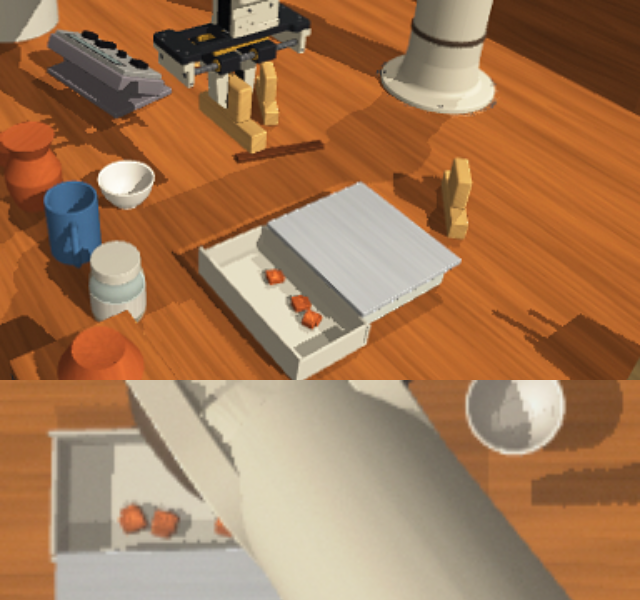

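All three chips lie in the tray, at (275,276), (300,302) and (312,319) in the upper picture, and the plate is clear. I'll put the scraper back where it stood.

Call:
drive_tool(
  rows=[
    [[0,0,0.08,-0.03,-0.003,0,0.01],[0,0,0.16,-0.06,-0.006,0.02,0.01],[0,0,0.251,-0.09,-0.01,0.05,0.01],[0,0,0.251,-0.11,-0.0105,0.09,0.01],[0,0,0.251,-0.11,-0.0105,0.12,0.01],[0,0,0.251,-0.11,-0.0105,0.14,0.01],[0,0,0.251,-0.11,-0.0105,0.147,0.01],[0,0,0.251,-0.11,-0.0105,0.15,0.01],[0,0,0.251,-0.11,-0.0105,0.15,0.01]],
  ],
)

```text
time_s: 12.8
ee_pos: [0.5456, -0.0063, 0.0425]
eef_rot: [179.9, -0.0, 75.8]
contact_force: [-0.2, 1.0, -1.5]
width: 0.022
finger_force: 29.9
```

Call:
drive_tool(
  rows=[
    [[0,0,0,0,0,0.001,0.01],[0,0,0,0,0,0.0015,0.01],[0,0,0,0,0,0.0015,0.01]],
  ],
)

```text
time_s: 13.18
ee_pos: [0.545, -0.0069, 0.0404]
eef_rot: [180.0, 0.0, 75.7]
contact_force: [-0.3, -0.0, -2.4]
width: 0.0217
finger_force: 29.9
```

Call:
drive_tool(
  rows=[
    [[0,0,0,0,0,0.0006,0.01],[0,0,0,0,0,0.001,0.01],[0,0,0,0,0,0.001,0.01]],
  ],
)

```text
time_s: 13.55
ee_pos: [0.5451, -0.0069, 0.0402]
eef_rot: [180.0, 0.0, 75.7]
contact_force: [-3.1, -0.7, 8.1]
width: 0.0221
finger_force: 30.0
```

On the bench. I'll release with a modest opening because the bowl is near, then go straight up.

Call:
drive_tool(
  rows=[
    [[0,0,0,0,0,0,0.03],[0,0,0,0,0,0,0.055],[0,0,0,0,0,0,0.055],[0,0,0,0,0,-0.02,0.055],[0,0,0,0,0,-0.06,0.055],[0,0,0,0,0,-0.11,0.055],[0,0,0,0,0,-0.16,0.055],[0,0,0,0,0,-0.2,0.03],[0,0,0,0,0,-0.2,0.0]],
  ],
)

```text
time_s: 14.68
ee_pos: [0.5472, -0.006, 0.244]
eef_rot: [179.6, -0.0, 75.8]
contact_force: [-0.1, -0.2, -0.1]
width: 0.0395
finger_force: 0.0
```

```bash
python3 - <<'E'
from h import *
p,R=T();print(p,R.as_euler('xyz',degrees=True),manip.get_state()['width'])
f=manip.grab_frame('top');g=manip.grab_frame('scene')
r=lambda a,x,y,w,h,W,H:cv2.resize(a[y:y+h,x:x+w],(W,H),interpolation=cv2.INTER_CUBIC)
cv2.imwrite('pics/p5.png',np.vstack([np.hstack([r(f['image'],390,145,120,90,400,300),r(g['image'],220,125,96,72,400,300)]),np.hstack([r(f['image'],280,165,80,60,400,300),r(g['image'],290,185,80,60,400,300)])])[:,:,::-1])
for n,k in [('top',f),('scene',g)]:
  for q in ['key_round','key_square','key_bar','key_small']:
    for t in manip.trace(k,q)[:3]:
        e=t['extent']
        if e[2]<30: print(n,q,round(t['conf'],2),e,np.argwhere(t['mask'])[:,::-1].mean(0).round(1))
print(f['K'][0,0])
E
```

```text
[ 0.54724156 -0.00602011  0.24395213] [ 1.79559992e+02 -4.89569349e-02  7.57613409e+01] 0.03946568068925784
top key_round 0.62 [483.0, 182.3, 8.4, 12.5] [485.7 188.2]
top key_bar 0.51 [460.0, 180.8, 11.4, 27.1] [464.6 192.5]
top key_small 0.61 [439.6, 196.6, 11.5, 6.9] [443.7 197.6]
top key_small 0.57 [375.0, 85.2, 25.1, 30.3] [388.6  99.3]
scene key_round 0.47 [378.9, 305.3, 11.5, 9.5] [385.5 311.7]
scene key_round 0.42 [250.9, 138.6, 4.9, 5.2] [253.1 140.7]
scene key_square 0.33 [247.8, 137.4, 12.6, 7.7] [253.4 140.8]
scene key_bar 0.47 [260.7, 142.8, 10.8, 5.6] [263.2 146.5]
454.2313201772569
```

View pics/p5.png

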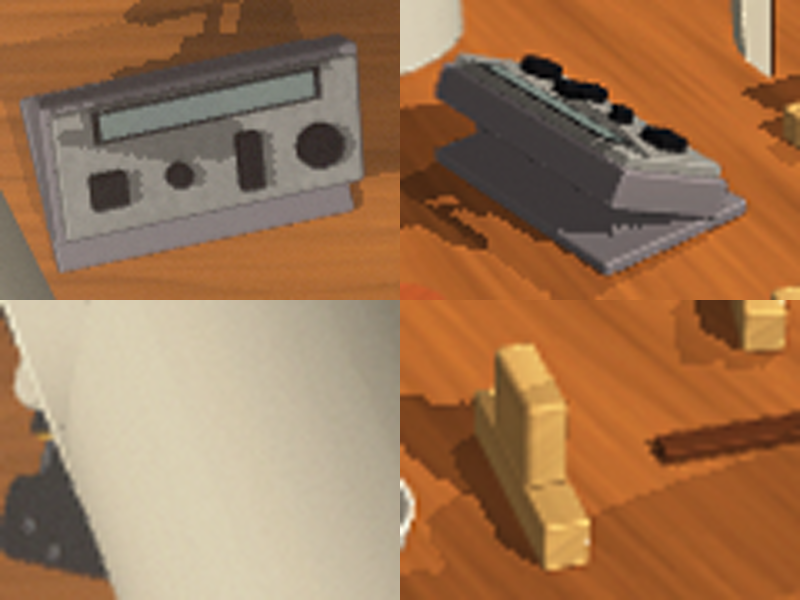

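The scraper stands upright near its old place. The keys in the top view are round (486,189), bar (465,193), small (444,197) and square (423,202). I'll triangulate them and plan the tilted approach.

```bash
cat >> h.py <<'E'
def keyR(yaw,tilt=26):
    cy=np.array([-np.sin(np.radians(yaw)),np.cos(np.radians(yaw)),0]);cx=np.array([cy[1],-cy[0],0]);t=np.radians(tilt)
    up=cx*np.cos(t)+np.array([0,0,np.sin(t)]);n=-cx*np.sin(t)+np.array([0,0,np.cos(t)])
    return Ro.from_matrix(np.c_[cy,up,-n]),cy,up,n
E
python3 - <<'E'
from h import *
f=manip.grab_frame('top');g=manip.grab_frame('scene')
P={}
for n,a,b in [('round',(486,188.8),(253.6,141)),('bar',(465.4,193),(263.2,146.2)),('small',(444.3,197.5),(273,151.6)),('square',(423,201.7),(283.2,158.2))]:
    X,e=tri((f,*a),(g,*b));P[n]=X;print(n,X.round(4),round(e[0],4))
d=P['square']-P['round'];yaw=np.degrees(np.arctan2(-d[0],d[1]));print(np.linalg.norm(d),yaw)
R,cy,up,n=keyR(yaw);c=P['round']
print('to',to(c+n*.09,R=R), (c+n*.09))
E
```

```text
round [ 0.5342 -0.4004  0.0656] 0.0011
bar [ 0.5247 -0.3515  0.0664] 0.0019
small [ 0.5154 -0.3022  0.0674] 0.0018
square [ 0.5068 -0.2531  0.0654] 0.002
0.14976768196549323 10.532202816815223
to (array([-0.4473,  0.0978, -0.4252]), array([-0.4008,  0.051 ,  0.0922])) [ 0.49538897 -0.40759627  0.1465277 ]
```

Call:
drive_tool(
  rows=[
    [[0,0,0,-0.03,0.003,-0.01,0],[-0.06,0.013,-0.06,-0.07,0.007,-0.01,0],[-0.12,0.027,-0.12,-0.11,0.01,-0.01,0],[-0.18,0.04,-0.17,-0.15,0.015,-0.01,0],[-0.24,0.053,-0.23,-0.19,0.019,0,0],[-0.3,0.066,-0.29,-0.23,0.023,0.01,0],[-0.36,0.08,-0.34,-0.27,0.027,0.02,0],[-0.42,0.092,-0.4,-0.31,0.031,0.03,0],[-0.447,0.098,-0.425,-0.35,0.035,0.045,0],[-0.447,0.098,-0.425,-0.39,0.038,0.06,0],[-0.447,0.098,-0.425,-0.406,0.039,0.065,0],[-0.447,0.098,-0.425,-0.406,0.039,0.065,0]],
  ],
)

```text
time_s: 16.77
ee_pos: [0.4826, -0.41, 0.174]
eef_rot: [154.0, -0.1, 100.4]
contact_force: [0.7, 0.9, -0.4]
width: 0.0004
finger_force: 0.0
```

```bash
python3 - <<'E'
from h import *
p,R=T();s=manip.get_state();print(p,R.as_euler('xyz',degrees=True),s['width'],s['joint_positions'],s['contact_force'])
w=manip.grab_frame('wrist');save(w,'w6')
for q in ['key_round','key_square','key_bar','key_small']:
    for t in manip.trace(w,q)[:3]: print(q,round(t['conf'],2),t['extent'],np.argwhere(t['mask'])[:,::-1].mean(0).round(1))
E
```

```text
[ 0.48263713 -0.41000853  0.17404592] [ 1.53952945e+02 -6.00258250e-02  1.00447661e+02] 0.00040661144866471413 [ 94.75388056  35.36743663 -58.36312707 107.57643125  13.43564969
  37.0633582   46.64219883] [ 0.68595472  0.88535088 -0.44816827]
key_round 0.92 [304.0, 185.1, 33.3, 33.9] [321.  202.2]
key_square 0.78 [305.3, 0.0, 32.3, 23.9] [320.1  11.3]
key_bar 0.58 [294.9, 131.5, 51.8, 20.7] [321.2 143. ]
key_small 0.89 [309.9, 65.6, 23.4, 25.6] [320.1  76.8]
```

View pics/w6.png

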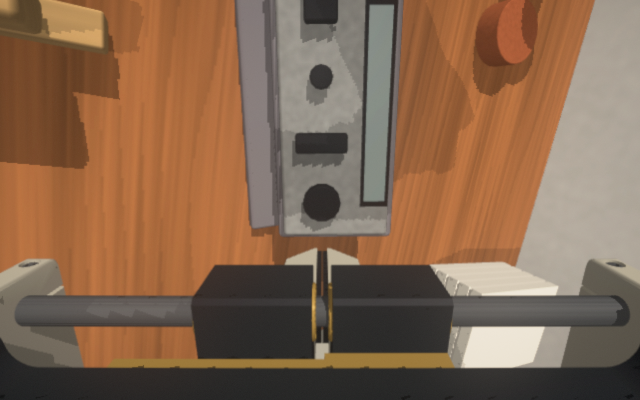

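The wrist view shows the key row straight along the image centre: round (321,202), bar (321,143), small (320,77), square at the top edge. I'll fit the row from all three views.

```bash
python3 - <<'E'
from h import *
from scipy.optimize import least_squares
w=manip.grab_frame('wrist');f=manip.grab_frame('top');g=manip.grab_frame('scene')
print(w['K'][0,0],w['k1'],(-np.array(w['R']).T@w['t']).round(3))
W=[(321,202.3),(321.2,143),(320.3,76.7)]
F=[(486,188.8),(465.4,193),(444.3,197.5),(423,201.7)];G=[(253.6,141),(263.2,146.2),(273,151.6),(283.2,158.2)]
for i in range(3): print(tri((w,*W[i]),(f,*F[i])),tri((w,*W[i]),(g,*G[i])),tri((w,*W[i]),(f,*F[i]),(g,*G[i]))[0])
def res(p,full=0):
    cy=keyR(p[3])[1];o=[]
    for f_,L,wt in [(w,W,1),(f,F,1),(g,G,1)]:
        for i,m in enumerate(L): o.append((proj(f_,p[:3]+cy*.05*i)-m)*wt)
    return np.ravel(o)
s=least_squares(res,[.534,-.4,.066,10.5]);print(s.x.round(4),s.fun.reshape(-1,2).round(1).tolist())
E
```

```text
339.29138243941094 -0.008481052865460002 [ 0.401 -0.344  0.317]
(array([ 0.5344982 , -0.39914829,  0.06785745]), [np.float64(0.0010898427229447578), np.float64(0.0010898427229446513)]) (array([ 0.5342885 , -0.39814905,  0.06651944]), [np.float64(0.0003842834738493672), np.float64(0.0003842834738494067)]) [ 0.5344775  -0.39918962  0.06648698]
(array([ 0.52515258, -0.35048272,  0.06936587]), [np.float64(0.0014422164042016763), np.float64(0.0014422164042016132)]) (array([ 0.52449667, -0.34904655,  0.067243  ]), [np.float64(0.0006973498340424899), np.float64(0.0006973498340423644)]) [ 0.52498301 -0.350275    0.06738337]
(array([ 0.51551917, -0.30170369,  0.06916152]), [np.float64(0.0015629775408882377), np.float64(0.0015629775408881224)]) (array([ 0.51462039, -0.30042552,  0.06761627]), [np.float64(0.0002669565656318241), np.float64(0.00026695656563169214)]) [ 0.51529008 -0.30137328  0.06786361]
[ 0.5345 -0.3988  0.0671 10.9012] [[0.1, 0.6], [-0.2, 0.3], [0.5, 0.3], [-0.7, 0.2], [-1.2, 0.6], [-1.1, 0.6], [-1.0, 1.0], [-0.3, -0.3], [-0.5, -0.1], [-0.4, 0.2], [-0.2, -0.5]]
```

```bash
python3 - <<'E'
from h import *
c=np.array([.5345,-.3988,.0671]);R,cy,up,n=keyR(10.7)
print(cy,up,n)
print(to(c+n*.007,R=R), manip.get_state()['contact_force'])
E
```

```text
[-0.18566662  0.9826128   0.        ] [0.88316653 0.16687605 0.43837115] [-0.4307491  -0.08139089  0.89879405]
(array([ 0.0002,  0.0017, -0.0011]), array([ 0.0007, -0.    ,  0.1127])) [ 0.46485778  0.88702577 -0.41505806]
```

Call:
drive_tool(
  rows=[
    [[0,0,0,0.001,0,0.03,0],[0,0,0,0.001,0,0.06,0],[0,0,0,0.001,0,0.085,0],[0,0,0,0.001,0,0.1,0],[0,0,0,0.001,0,0.109,0],[0,0,0,0.001,0,0.1125,0],[0,0,0,0.001,0,0.1125,0],[0,0,0,0.001,0,0.1125,0]],
  ],
)

```text
time_s: 18.18
ee_pos: [0.5309, -0.4005, 0.0737]
eef_rot: [154.0, 0.1, 100.5]
contact_force: [-0.8, 1.0, -0.1]
width: 0.0002
finger_force: 0.0
```

```bash
python3 - <<'E'
from h import *
s=manip.get_state();n=keyR(10.7)[3];print(s['contact_force']@n)
w=manip.grab_frame('wrist');g=manip.grab_frame('scene')
cv2.imwrite('pics/p7.png',np.vstack([w['image'][:290],cv2.resize(g['image'][110:210,200:413],(640,300),interpolation=cv2.INTER_CUBIC)])[:,:,::-1])
E
```

```text
0.19101728635604937
```

View pics/p7.png

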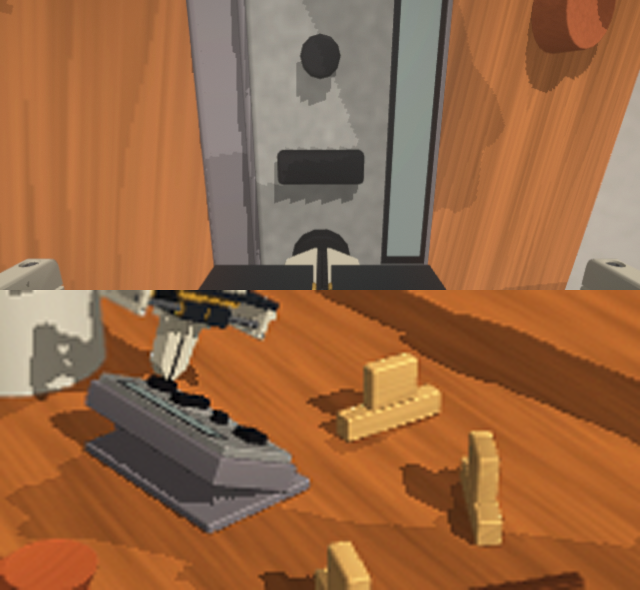

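The fingertips are just above the round key, centred at column 321. I'll creep down along the axis, reading the force.

Call:
drive_tool(
  rows=[
    [[0,0,0,0,0,0.002,0],[0,0,0,0,0,0.004,0],[0,0,0,0,0,0.004,0]],
  ],
)

```text
time_s: 18.65
ee_pos: [0.5327, -0.3999, 0.0696]
eef_rot: [154.0, 0.0, 100.5]
contact_force: [-2.3, 0.0, 2.7]
width: 0.0004
finger_force: 1.5
```

Call:
drive_tool(
  rows=[
    [[0,0,0,0,0,0.001,0],[0,0,0,0,0,0.002,0],[0,0,0,0,0,0.002,0]],
  ],
)

```text
time_s: 19.02
ee_pos: [0.5336, -0.3998, 0.0679]
eef_rot: [154.0, 0.0, 100.5]
contact_force: [-2.6, -1.1, 4.2]
width: 0.0002
finger_force: 2.2
```

Call:
drive_tool(
  rows=[
    [[0,0,0,0,0,0.001,0],[0,0,0,0,0,0.002,0],[0,0,0,0,0,0.002,0]],
  ],
)

```text
time_s: 19.4
ee_pos: [0.5344, -0.3996, 0.066]
eef_rot: [154.0, 0.0, 100.5]
contact_force: [-3.7, -2.2, 4.8]
width: 0.0
finger_force: 2.9
```

Call:
drive_tool(
  rows=[
    [[0,0,0,0,0,0.0008,0],[0,0,0,0,0,0.0008,0]],
  ],
)

```text
time_s: 19.65
ee_pos: [0.5348, -0.3995, 0.0653]
eef_rot: [154.0, 0.0, 100.5]
contact_force: [-4.2, -1.7, 4.5]
width: 0.0005
finger_force: 3.1
```

The force rises steadily (pad 3.1 N each, about 6 N in all), so the key is past its switch point. I'll retract and move 150 mm along the row to the square key.

Call:
drive_tool(
  rows=[
    [[0,0,0,0,0,-0.02,0],[0,0,0,0,0,-0.04,0],[0,0,0,0.03,0,-0.04,0],[0,0,0,0.07,0,-0.04,0],[0,0,0,0.11,0,-0.04,0],[0,0,0,0.14,0,-0.04,0],[0,0,0,0.15,0,-0.04,0],[0,0,0,0.15,0,-0.025,0],[0,0,0,0.15,0,-0.016,0],[0,0,0,0.15,0,-0.011,0],[0,0,0,0.15,0,-0.011,0],[0,0,0,0.15,0,-0.011,0]],
  ],
)

```text
time_s: 21.15
ee_pos: [0.5027, -0.2528, 0.0752]
eef_rot: [154.0, 0.0, 100.5]
contact_force: [0.4, 0.3, 0.5]
width: 0.0003
finger_force: 0.0
```

```bash
python3 - <<'E'
from h import *
s=manip.get_state();R,cy,up,n=keyR(10.7);print(s['contact_force']@n,s['finger_force'])
c=np.array([.5345,-.3988,.0671])+n*.004
for y in (10.5,10.9):print(to(c+keyR(y)[1]*.15,R=R))
f=manip.grab_frame('top');g=manip.grab_frame('scene')
cv2.imwrite('pics/p8.png',np.vstack([cv2.resize(f['image'][140:230,380:572],(640,300),interpolation=cv2.INTER_CUBIC),cv2.resize(g['image'][110:210,200:413],(640,300),interpolation=cv2.INTER_CUBIC)])[:,:,::-1])
E
```

```text
0.27205038463737796 0.0
(array([ 0.0005,  0.0017, -0.0031]), array([0.0006, 0.0006, 0.0053]))
(array([ 0.0005,  0.0017, -0.0031]), array([ 0.0006, -0.0003,  0.0048]))
```

View pics/p8.png

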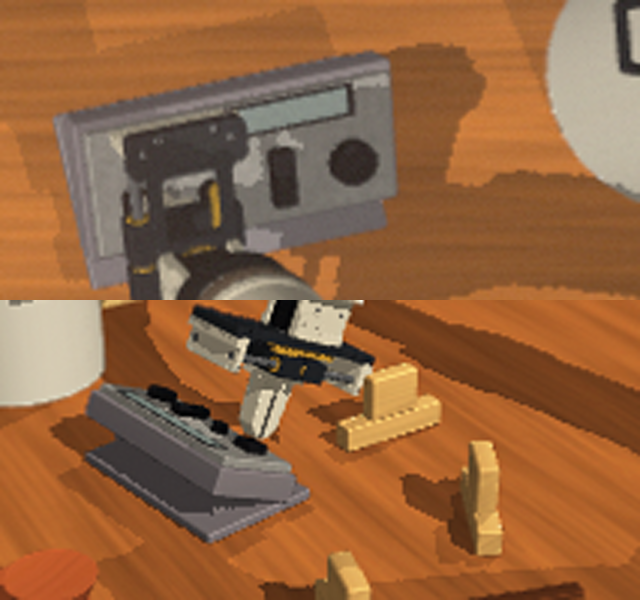

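The tip is over the square key at the +y end of the row and clear of the small key. Pressing.

Call:
drive_tool(
  rows=[
    [[0,0,0,0,0,0.003,0],[0,0,0,0,0,0.006,0],[0,0,0,0,0,0.006,0]],
  ],
)

```text
time_s: 21.62
ee_pos: [0.5053, -0.2524, 0.0696]
eef_rot: [154.0, 0.0, 100.5]
contact_force: [-1.2, -0.1, 2.4]
width: 0.0002
finger_force: 1.5
```

Call:
drive_tool(
  rows=[
    [[0,0,0,0,0,0.001,0],[0,0,0,0,0,0.002,0],[0,0,0,0,0,0.002,0]],
  ],
)

```text
time_s: 22.0
ee_pos: [0.5061, -0.2522, 0.0679]
eef_rot: [154.0, 0.0, 100.5]
contact_force: [-2.2, -0.5, 3.6]
width: 0.0007
finger_force: 2.2
```

Call:
drive_tool(
  rows=[
    [[0,0,0,0,0,0.001,0],[0,0,0,0,0,0.002,0],[0,0,0,0,0,0.002,0]],
  ],
)

```text
time_s: 22.38
ee_pos: [0.507, -0.2521, 0.0661]
eef_rot: [154.0, 0.0, 100.5]
contact_force: [-3.2, -1.5, 5.1]
width: 0.0004
finger_force: 2.9
```

Call:
drive_tool(
  rows=[
    [[0,0,0,0,0,0.0008,0],[0,0,0,0,0,0.0008,0]],
  ],
)

```text
time_s: 22.62
ee_pos: [0.5074, -0.252, 0.0655]
eef_rot: [154.0, 0.0, 100.5]
contact_force: [-2.1, -2.6, 5.9]
width: 0.0005
finger_force: 3.2
```

Call:
drive_tool(
  rows=[
    [[0,0,0,0,0,-0.02,0],[0,0,0,0,0,-0.04,0],[0,0,0,-0.03,0,-0.04,0],[0,0,0,-0.06,0,-0.04,0],[0,0,0,-0.085,0,-0.04,0],[0,0,0,-0.1,0,-0.04,0],[0,0,0,-0.1,0,-0.04,0],[0,0,0,-0.1,0,-0.025,0],[0,0,0,-0.1,0,-0.016,0],[0,0,0,-0.1,0,-0.011,0],[0,0,0,-0.1,0,-0.011,0],[0,0,0,-0.1,0,-0.011,0]],
  ],
)

```text
time_s: 24.12
ee_pos: [0.521, -0.3508, 0.0754]
eef_rot: [154.0, 0.0, 100.5]
contact_force: [0.8, -0.3, -0.8]
width: 0.0005
finger_force: 0.0
```

```bash
python3 - <<'E'
from h import *
s=manip.get_state();R,cy,up,n=keyR(10.7);print(s['contact_force']@n,s['finger_force'])
c=np.array([.5345,-.3988,.0671])+n*.004
print(to(c+cy*.05,R=R))
E
```

```text
-1.00765190353318 0.0
(array([ 0.0005,  0.0017, -0.0025]), array([0.0004, 0.0003, 0.0054]))
```

Call:
drive_tool(
  rows=[
    [[0,0,0,0,0,0.003,0],[0,0,0,0,0,0.006,0],[0,0,0,0,0,0.008,0],[0,0,0,0,0,0.008,0]],
  ],
)

```text
time_s: 24.62
ee_pos: [0.5243, -0.3507, 0.0682]
eef_rot: [154.0, 0.0, 100.5]
contact_force: [-3.0, -0.5, 2.3]
width: 0.0005
finger_force: 2.1
```

Call:
drive_tool(
  rows=[
    [[0,0,0,0,0,0.0015,0],[0,0,0,0,0,0.003,0],[0,0,0,0,0,0.003,0],[0,0,0,0,0,0.003,0]],
  ],
)

```text
time_s: 25.12
ee_pos: [0.5256, -0.3504, 0.0655]
eef_rot: [154.0, 0.0, 100.5]
contact_force: [-2.2, -1.2, 4.9]
width: 0.0004
finger_force: 3.1
```

Pad force is 3.1 N each, about 6 mm in. I'll hold 1.5 s, then retract.

Call:
drive_tool(
  rows=[
    [[0,0,0,0,0,0.0003,0],[0,0,0,0,0,0.0003,0],[0,0,0,0,0,0.0003,0],[0,0,0,0,0,0.0003,0],[0,0,0,0,0,0.0003,0],[0,0,0,0,0,0.0003,0],[0,0,0,0,0,0.0003,0],[0,0,0,0,0,0.0003,0],[0,0,0,0,0,0.0003,0],[0,0,0,0,0,0.0003,0],[0,0,0,0,0,0.0003,0],[0,0,0,0,0,0.0003,0]],
  ],
)

```text
time_s: 26.62
ee_pos: [0.5257, -0.3504, 0.0653]
eef_rot: [154.0, 0.0, 100.5]
contact_force: [-2.4, -1.0, 5.0]
width: 0.0006
finger_force: 3.2
```

Call:
drive_tool(
  rows=[
    [[0,0,0,0,0,-0.02,0],[0,0,0,0,0,-0.05,0],[0,0,0,0,0,-0.09,0],[0,0,0,0,0,-0.12,0],[0,0,0,0,0,-0.12,0],[0,0,0,0,0,-0.12,0]],
  ],
)

```text
time_s: 27.38
ee_pos: [0.4736, -0.3592, 0.1721]
eef_rot: [154.0, -0.0, 100.5]
contact_force: [-0.8, -0.2, -0.2]
width: 0.0006
finger_force: 0.0
```

```bash
python3 - <<'E'
from h import *
s=manip.get_state();print(s['time_s'],s['contact_force'],s['qd'].round(2))
g=manip.grab_frame('scene');save(g,'p9')
E
```

```text
27.375 [-0.77300656 -0.16871991 -0.23783491] [-0.85  0.63  0.55  0.28 -0.03  0.19  0.06]
```

View pics/p9.png

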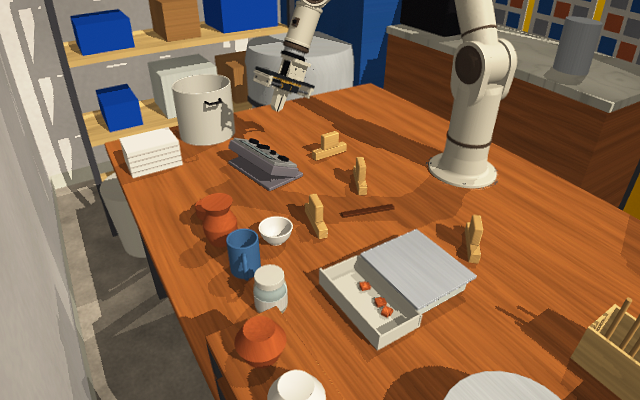

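The chips are in the tray at (365,286), (380,301) and (387,311). The scraper stands at (316,216), the other things are where they were, and the arm is clear. I'll hand in.

```bash
python3 -c "
from h import *
print(manip.finish_job())"
```

```text
the job is handed in; nothing more can be done
None
```

I handed the job in at about 27 s, with no verdict returned: all three chips are in the tray, the scraper stands upright about 5 mm from where it started, and I pressed round, square and then bar at about 6 N each by the force readings, holding the bar down for about 1.5 s.

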